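Make up two component kits on an electronics test bench

ROBOT

A 7-joint arm with a two-finger parallel gripper is mounted at the origin on the work surface. World frame = base frame: x ahead of the robot, y to its left, z up, the work surface at z = 0. Lengths are in mm, angles in degrees, forces in N, time in s.
With the tool pointing down it reaches from about 400 to 850 mm from the base axis. Payload 4.5 kg.
Tool frame: the origin (TCP) lies on the centre line of the jaws, within the pads' length; the fingertips stand 17 mm ahead of it and the grasp point (between the pads) lies 2 mm behind it; z points along the fingers, y is the direction in which the jaws open and shut (so a half turn about z gives the same grasp; the last joint's range is limited). The gripper opens to 85 mm and grips with 20 to 120 N. Pads are 22 mm wide; open, the fingers measure 114 mm over their backs; the gripper's body (76 mm by 85 mm) begins 54 mm behind the grasp point. The pads swing forward as they close: fully open they stand 13 mm farther back than shut.
Start: joints at [69.316, 39.483, -11.15, 89.685, 9.013, 51.709, -12.324], TCP at [240.42, -576.932, 248.317] pointing down, gripper open.
Joint ranges: [-172.22, 172.22], [-26.19, 119.32], [-84.43, 86.54], [7.71, 146.69], [-57.33, 237.33], [2.42, 119.75], [-152.13, 152.13]. Speed limits (degrees/s): [147.25, 147.25, 180, 180, 180, 180, 180].

INTERFACE

Orientations are given as a 3x3 rotation matrix whose columns are the frame's x, y, z axes.
In Python, from workcell import env gives the robot as it stands.
- The arm moves only by the tool jog_arm, never from a script. Its argument "deltas" is one flat list of numbers, 7 for each row, row after row: the shift along the tool's x, y, z in m, then the turn, a rotation vector about the tool's x, y, z in rad, then the closure in counts, from 0 (fully open) to 255 (shut). In form: [dx, dy, dz, rx, ry, rz, grip, dx, dy, dz, rx, ry, rz, grip, ...]. A call has 1 to 5 rows; each row is the pose to reach, as a shift and turn from the pose commanded when the call began, along the tool's axes at that moment; what a row does not reach only later rows make up. A row lasts 1/10 s, in which the tool goes at most 50 mm and 8.59 degrees, less where a joint would pass 70% of its speed; a pose out of reach is approached as far as the arm can. A call with a gripper value outside its range is refused whole. The fingers move at their own pace and stop on an object; the grip force is fixed at half the most. Time passes only in rows, so rows that repeat a pose let the fingers close. It gives the time, the measured TCP pose, the force and the opening at its end, in the units of the state.
- env.observe(): the state, without advancing time (a new reading comes with each control period).
- env.camera(name): name is "side" or "top"; returns (picture, depth): 384x512x3 uint8, red, green, blue; 384x512 float32, mm along the optical axis (not along the pixel's ray), 0 where there is no reading.
- env.calibration(name): a dict with "intrinsics" (3x3 intrinsics, pixels), "world_to_cam" (4x4, takes a point from world to camera coordinates). Camera axes: x right, y down, z forward; pixel columns grow to the right and rows downward; lengths in mm; the calibration is good to about 2 mm. A picture is of the moment at which its call begins. calibration takes no time and is no camera call.
- env.finish_job(): hands the job in, once; it reports no verdict.
The state is a dict: "t": time; "qpos": joint angles; "dq": joint speeds; "effort": joint torques, N m; "position": TCP position; "orientation": TCP orientation; "wrist_force": force on the tool from outside, world axes, zero at the start; "torque": the same for the moment, N m; "finger_gap": finger opening in mm.
Only numpy, scipy, OpenCV 4.12 (cv2) and the standard library are available. Lean on these libraries where they do the work, as an engineer would, in place of code of your own. Each camera call takes 0.05 s, during which the arm holds its last target. There are 200 camera calls.

TASK

Make up the two component kits from the stock standing on the bench. In the three-bay tray, put the transformer in the widest bay, the tall capacitor in the middle bay and the relay in the other end bay; in the two-bay tray, put the heat sink in the wider bay and the short capacitor in the narrower one. Set each part down upright on the floor of its bay, without dropping it, and leave the solder reel and the wrench where they are.

Things in the scene. Friction and masses are not known exactly. Their poses are not given: they have to be found in the camera images.
- transformer: Small mains transformer: an upright steel core 46 mm (x) by 24 mm (y) by 50 mm tall, with flat end faces at x = -23 and 23 mm that can be gripped (46 mm grasp along x); copper windings bulge from both broad sides to y = -21 and 21 mm between 9 and 41 mm up. 0.2 to 0.4 kg. Loose, standing on the bench at the start; origin at the centre of its underside, z up.
- tall_capacitor: Tall capacitor can: upright cylinder, 24 mm diameter, 54 mm tall, dark grey sleeve, aluminium top with a cross. Loose, standing on the bench at the start; origin at the centre of its underside, z up.
- short_capacitor: Short capacitor can, same looks but squat: upright cylinder, 36 mm diameter, 34 mm tall. Loose, standing on the bench at the start; origin at the centre of its underside, z up.
- relay: Relay: white plastic block 30 mm (x) by 22 mm (y) by 40 mm tall, on a black foot 32 by 22 mm, 6 mm high. Loose, standing on the bench at the start; origin at the centre of its underside, z up.
- heat_sink: Aluminium heat sink: 48 mm (x) by 40 mm (y) by 44 mm tall, a 6 mm bottom plate with six upright fins, 3 mm thick and parallel to x; the outer faces of the two outer fins (y = -20 and 20 mm) are flat and can be gripped (40 mm grasp along y). Loose, standing on the bench at the start; origin at the centre of its underside, z up.
- long_tray: Light blue three-bay kit tray, 78 mm (x) by 192 mm (y). Fixed to the bench. Origin at the centre of its underside, z up. Floor 4 mm thick, rim and dividers 3 mm thick, their tops 12 mm above the bench (8 mm above the tray floor). Bays in a row along y, each 72 mm wide inside along x. Widest bay (for the transformer): centre y = +55 mm, 76 mm long; middle bay (tall capacitor): centre y = -11 mm, 50 mm long; other end bay (relay): centre y = -66 mm, 54 mm long.
- short_tray: Light blue two-bay kit tray, 78 mm (x) by 139 mm (y). Fixed to the bench. Origin at the centre of its underside, z up. Floor 4 mm thick, rim and dividers 3 mm thick, their tops 12 mm above the bench (8 mm above the tray floor). Bays in a row along y, each 72 mm wide inside along x. Wider bay (for the heat sink): centre y = -28.5 mm, 76 mm long; narrower bay (short capacitor): centre y = +39.5 mm, 54 mm long.
- solder_reel: Reel of solder wire, not part of the kits: black flanges of 50 mm diameter, 32 mm tall, silvery in between, standing among the stock; to be left alone. Loose; origin at the centre of its underside.
- wrench: Steel wrench, about 130 mm long, lying flat beyond the trays, not part of the job; to be left alone. Loose; origin at the underside of its middle, x along its length.
Mind the look-alikes: they are no part of the job. What is shaped like the long_tray but brown or yellow is not meant.

How it is judged:
By the outcome, as a careful person would: the job done as asked, in the order asked, and still so for the second after the job is handed in, with the robot touching nothing.
It also fails if it takes over 104 s, if anything falls off the work surface, if the arm or the gripper's body presses on something with over 40 N, if the wrist force passes 120 N, or if a joint passes its speed limit or range.

## Working session

There is one attempt and no reset: what is moved stays moved. The work goes in short steps, Python scripts to look and compute and a tool call to move; the robot and the scene stay as the last step left them, time stands still between calls to the robot, and variables do not carry over. Pictures are saved under pics/ and viewed, about 12 in all and at most 16, crops included, and the job is handed in when it is done.

Besides the shell and the picture viewer there is one more tool, called after "Emit:" as name(argument=value, ...) on one line, values as JSON. jog_arm: Moves the arm, as the interface text tells. Its arguments: {"type":"object","properties":{"deltas":{"type":"array","items":{"type":"number"}}},"required":["deltas"]}

```bash
mkdir -p pics; ls; python3 - <<'E'
from workcell import env
import cv2,numpy as np
s=env.observe()
for k in s: print(k,np.round(s[k],3).tolist())
for n in("top","side"):
    p,d=env.camera(n);c=env.calibration(n);np.savez(f"{n}0.npz",p=p,d=d,**c)
    print(n,np.round(c["intrinsics"],1).tolist(),np.round(c["world_to_cam"],3).tolist())
    cv2.imwrite(f"pics/{n}0.png",cv2.resize(p[...,::-1],(800,600),interpolation=cv2.INTER_CUBIC))
E
```

```text
pics
t 0.0
qpos [69.316, 39.534, -11.143, 89.747, 9.013, 51.708, -12.323]
dq [0.048, -0.056, -0.203, -0.041, 0.055, 0.11, 0.01]
effort [0.001, -53.961, -1.267, -15.855, 0.009, 0.01, 0.0]
position [240.091, -576.367, 247.469]
orientation [[0.923, 0.385, -0.001], [0.385, -0.923, 0.002], [-0.0, -0.002, -1.0]]
wrist_force [0.046, 0.377, -0.21]
torque [0.014, -0.031, 0.061]
finger_gap 85.359
top [[362.2, 0.0, 252.4], [0.0, 362.2, 197.7], [0.0, 0.0, 1.0]] [[0.005, -1.0, 0.02, 67.562], [-0.988, -0.008, -0.155, 480.4], [0.155, -0.019, -0.988, 980.204], [0.0, 0.0, 0.0, 1.0]]
side [[347.4, 0.0, 255.7], [0.0, 347.4, 189.0], [0.0, 0.0, 1.0]] [[1.0, 0.008, -0.006, -460.822], [0.003, -0.787, -0.618, 65.343], [-0.01, 0.617, -0.787, 836.102], [0.0, 0.0, 0.0, 1.0]]
```

View pics/top0.png

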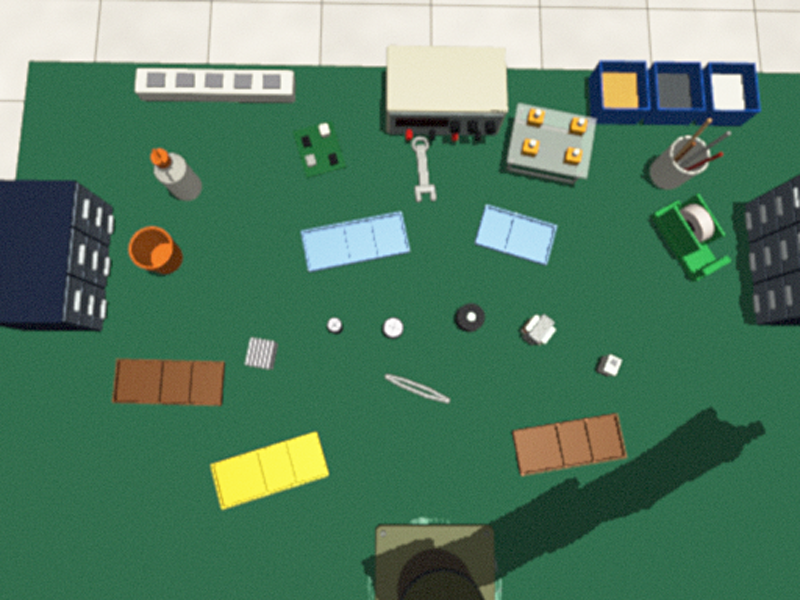

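View pics/side0.png

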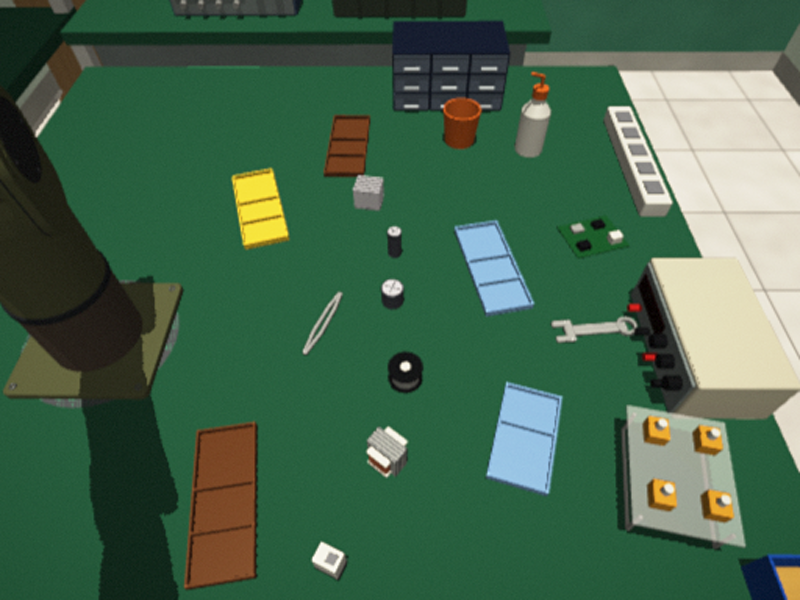

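The top view (800 px scale) shows, left to right: heat sink (260,353), tall capacitor (335,325), short capacitor (393,327), reel (470,317), transformer (540,329) and relay (610,365). The light blue trays are the three-bay one at (356,241) and the two-bay one at (516,234). The brown and yellow trays are look-alikes.

```bash
cat > h.py <<'E'
import cv2,numpy as np
def ray(c,uv,z):
    "pixels -> world points on plane z"
    K,T=c["intrinsics"],c["world_to_cam"];R,t=T[:3,:3],T[:3,3]
    uv=np.atleast_2d(uv).astype(float)
    d=np.c_[uv,np.ones(len(uv))]@np.linalg.inv(K).T@R
    o=-R.T@t
    return o+d*((z-o[2])/d[:,2])[:,None]
def cloud(c,dep):
    K,T=c["intrinsics"],c["world_to_cam"];v,u=np.indices(dep.shape)
    P=np.stack([u,v,np.ones_like(u)],-1).astype(float)@np.linalg.inv(K).T*dep[...,None]
    return (P-T[:3,3])@T[:3,:3]
def rect(P):
    (c,(w,h),a)=cv2.minAreaRect(P[:,:2].astype(np.float32));return np.round(c,1),np.round((w,h),1),round(a,1)
E
python3 - <<'E'
from h import *
T=np.load("top0.npz");S=np.load("side0.npz")
objs=dict(heat=(260,353,44),tall=(335,325,54),short=(393,327,34),reel=(470,317,32),trans=(540,329,50),relay=(610,365,40))
C=cloud(T,T["d"]);CS=cloud(S,S["d"])
for n,(u,v,h) in objs.items():
    p=ray(T,(u*.64,v*.64),h)[0]
    for nm,c in(("top",C),("side",CS)):
        m=(np.hypot(c[...,0]-p[0],c[...,1]-p[1])<50)&(c[...,2]>h-9)&(c[...,2]<h+9)
        Q=c[m]
        if len(Q): print(n,nm,np.round(p[:2]),len(Q),"z",np.round(np.median(Q[:,2]),1),"mean",np.round(Q.mean(0)[:2],1),*rect(Q))
for nm,D in(("top",T),("side",S)):
    hsv=cv2.cvtColor(D["p"],cv2.COLOR_RGB2HSV)
    m=cv2.inRange(hsv,(95,60,130),(118,190,255));m=cv2.morphologyEx(m,cv2.MORPH_CLOSE,np.ones((3,3)))
    for k in cv2.findContours(m,0,2)[0]:
        if cv2.contourArea(k)>400:
            print(nm,"tray",cv2.contourArea(k),*rect(ray(D,k[:,0],12)), np.round(cv2.boxPoints(cv2.minAreaRect(ray(D,k[:,0],12)[:,:2].astype(np.float32)))).tolist())
p=T["p"]
cr=[cv2.resize(p[int(v*.64)-20:int(v*.64)+20,int(u*.64)-20:int(u*.64)+20,::-1],(260,260),interpolation=cv2.INTER_CUBIC) for n,(u,v,h) in objs.items() if n in("heat","trans","relay")]
cr2=[cv2.resize(S["p"][int(v*.64)-20:int(v*.64)+20,int(u*.64)-20:int(u*.64)+20,::-1],(260,260),interpolation=cv2.INTER_CUBIC) for u,v in((368,193),(386,450),(328,560))]
cv2.imwrite("pics/crop.png",np.vstack([np.hstack(cr),np.hstack(cr2)]))
E
```

```text
heat top [399. 306.] 185 z 41.8 mean [400.6 307.6] [401.  307.6] [40.7 47.8] 80.3
heat side [399. 306.] 205 z 43.6 mean [400.7 306.7] [400.4 309.1] [44.2 47.5] 79.9
tall top [448. 175.] 61 z 53.6 mean [450.4 176.7] [450.5 177.2] [22.7 21.3] 46.4
tall side [448. 175.] 68 z 55.0 mean [450.2 174.7] [450.2 176.8] [20.8 22.4] 0.3
short top [448.  73.] 127 z 33.7 mean [448.5  72.9] [448.9  72.7] [34.7 31. ] 0.4
short side [448.  73.] 157 z 35.1 mean [447.9  71. ] [448.   73.5] [35.2 33.1] 64.5
reel top [467. -66.] 245 z 31.1 mean [469.6 -67.3] [469.7 -68.3] [48.1 46.3] 89.8
reel side [467. -66.] 360 z 32.7 mean [468.7 -67.6] [469.  -66.8] [48.7 48.6] 1.2
trans top [ 444. -188.] 202 z 48.7 mean [ 446.1 -188.8] [ 446.1 -189.8] [42.1 47. ] 53.4
trans side [ 444. -188.] 452 z 49.3 mean [ 445.4 -190.4] [ 445.6 -188.6] [43.2 46.7] 53.1
relay top [ 382. -313.] 97 z 38.6 mean [ 383.4 -316.3] [ 383.4 -317.1] [22.4 29.7] 66.3
relay side [ 382. -313.] 258 z 40.0 mean [ 383.3 -317.2] [ 382.5 -316.4] [22.1 30.5] 65.0
top tray 1668.5 [612.5 145.4] [ 80.9 193.1] 11.9 [[553.0, 232.0], [593.0, 43.0], [672.0, 59.0], [632.0, 248.0]]
top tray 1194.5 [ 629.3 -157.4] [140.8  81.5] 73.2 [[570.0, -213.0], [648.0, -237.0], [689.0, -102.0], [611.0, -78.0]]
side tray 2334.0 [ 629.8 -158.3] [141.5  78.4] 73.3 [[572.0, -215.0], [647.0, -237.0], [688.0, -102.0], [613.0, -79.0]]
side tray 1621.5 [613.8 144.8] [ 80.1 195. ] 11.8 [[555.0, 232.0], [594.0, 41.0], [673.0, 58.0], [633.0, 248.0]]
```

View pics/crop.png

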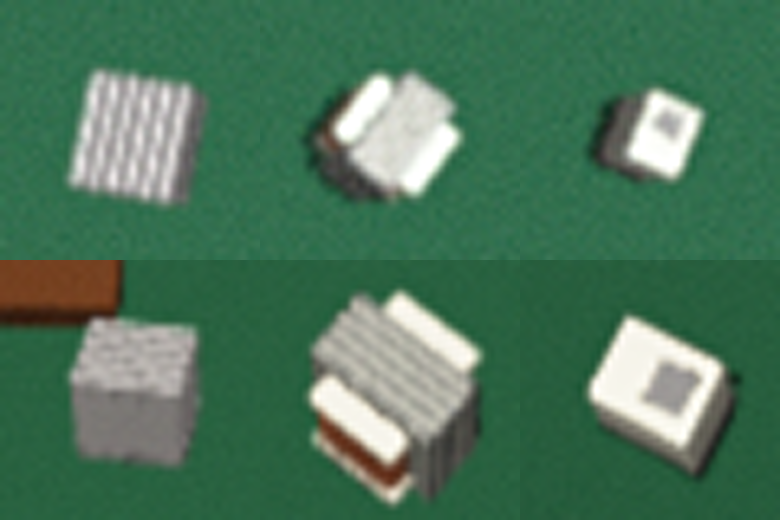

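```bash
cat > plan.py <<'E'
import sys,numpy as np
from workcell import env
from scipy.spatial.transform import Rotation as Ro
def plan(*wps,step=45,ang=8.0):
    "waypoints (x,y,z mm, jaw angle deg, grip): print calls of <=5 rows, in tool axes"
    s=env.observe();p=np.array(s["position"]);R=np.array(s["orientation"])
    y=np.degrees(np.arctan2(R[1,1],R[0,1]))
    print("t",round(s["t"],2),"at",np.round(p,1),"jaw",round(y,1),"gap",round(s["finger_gap"],1),"tiltz",np.round(R[:,2],3),"F",np.round(s["wrist_force"],1))
    for (X,Y,Z,W,g) in wps:
        q=np.array([X,Y,Z],float)
        n=int(np.ceil(max(np.linalg.norm(q-p)/step,abs(W-y)/ang,1)))
        ps=[p+(q-p)*k/n for k in range(1,n+1)];ys=[y+(W-y)*k/n for k in range(1,n+1)]
        for i in range(0,n,5):
            a=np.radians(y);yx=np.array([np.cos(a),np.sin(a),0]);B=np.c_[np.cross(yx,[0,0,-1]),yx,[0,0,-1]]
            print(", ".join(",".join(f"{v:g}" for v in [*np.round(B.T@(P-p)/1000,3),0,0,round(-np.radians(w-y),2),g]) for P,w in zip(ps[i:i+5],ys[i:i+5])))
            p,y=ps[min(i+4,n-1)],ys[min(i+4,n-1)]
E
python3 -c "
from plan import *
plan((446,-189,150,-37,0))"
```

```text
t 0.1 at [ 240.1 -576.4  247.6] jaw -67.4 gap 85.3 tiltz [-0.001  0.002 -1.   ] F [ 0.2 -0.2 -0.4]
0.034,-0.028,0.01,0,0,-0.05,0, 0.068,-0.056,0.02,0,0,-0.11,0, 0.102,-0.084,0.029,0,0,-0.16,0, 0.136,-0.111,0.039,0,0,-0.21,0, 0.17,-0.139,0.049,0,0,-0.27,0
0.04,-0.018,0.01,0,0,-0.05,0, 0.08,-0.036,0.02,0,0,-0.11,0, 0.12,-0.054,0.029,0,0,-0.16,0, 0.16,-0.072,0.039,0,0,-0.21,0, 0.2,-0.09,0.049,0,0,-0.27,0
```

Emit:
jog_arm(deltas=[0.034,-0.028,0.01,0,0,-0.05,0,0.068,-0.056,0.02,0,0,-0.11,0,0.102,-0.084,0.029,0,0,-0.16,0,0.136,-0.111,0.039,0,0,-0.21,0,0.17,-0.139,0.049,0,0,-0.27,0])

```text
t: 0.6
position: [344.3, -381.7, 198.8]
orientation: [[0.786, 0.618, 0.0], [0.618, -0.786, 0.0], [0.0, -0.0, -1.0]]
wrist_force: [1.2, -0.9, -0.0]
finger_gap: 85.3
```

Emit:
jog_arm(deltas=[0.04,-0.018,0.01,0,0,-0.05,0,0.08,-0.036,0.02,0,0,-0.11,0,0.12,-0.054,0.029,0,0,-0.16,0,0.16,-0.072,0.039,0,0,-0.21,0,0.2,-0.09,0.049,0,0,-0.27,0])

```text
t: 1.1
position: [446.3, -187.4, 149.8]
orientation: [[0.592, 0.806, -0.0], [0.806, -0.592, -0.0], [-0.0, -0.0, -1.0]]
wrist_force: [0.8, -0.7, -0.4]
finger_gap: 85.1
```

```bash
python3 - <<'E'
from plan import *
import cv2
for n,(u,v,w) in dict(top=(540*.64,329*.64,40),side=(386*.64,450*.64,50)).items():
    p,d=env.camera(n);u,v=int(u),int(v)
    a=cv2.resize(p[v-40:v+40,u-40:u+40,::-1],(390,390),interpolation=cv2.INTER_CUBIC)
    b=a if n=="top" else np.hstack([b,a])
cv2.imwrite("pics/t1.png",b)
plan((446,-189,80,-37,0),(446,-189,35,-37,0))
E
```

```text
t 1.2 at [ 449.3 -181.4  149.4] jaw -35.7 gap 85.5 tiltz [ 0.002  0.005 -1.   ] F [0.1 0.1 0.5]
-0.004,0.001,0.035,0,0,0.01,0, -0.008,0.002,0.069,0,0,0.02,0
0,0,0.045,0,0,-0,0
```

View pics/t1.png

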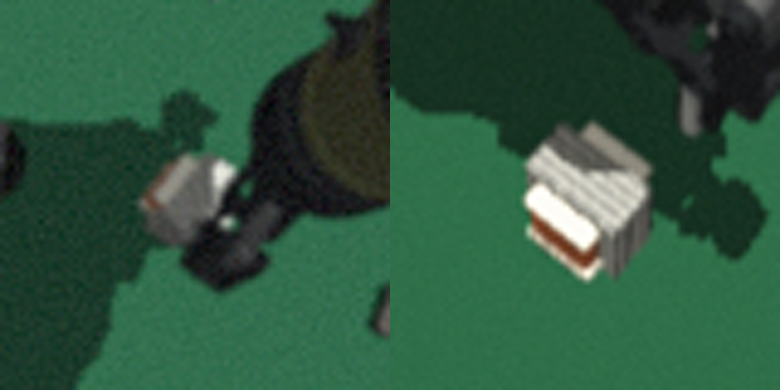

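The crops show the transformer standing upright below the open jaws, its core axis along the jaw line. The arm was still settling, so I'll descend part way and measure again.

Emit:
jog_arm(deltas=[0,0,0.02,0,0,0,0,0,0,0.04,0,0,0,0,0,0,0.05,0,0,0,0,0,0,0.05,0,0,0,0,0,0,0.05,0,0,0,0])

```text
t: 1.7
position: [445.7, -189.3, 100.5]
orientation: [[0.594, 0.804, 0.0], [0.804, -0.594, -0.0], [-0.0, 0.0, -1.0]]
wrist_force: [-1.4, -0.0, 1.3]
finger_gap: 85.7
```

```bash
python3 -c "
from plan import *
plan((446,-189,35,-37,0))"
```

```text
t 1.7 at [ 445.7 -189.3  100.5] jaw -36.5 gap 85.7 tiltz [ 0. -0. -1.] F [-1.4 -0.   1.3]
0,0,0.033,0,0,0,0, 0,0,0.066,0,0,0.01,0
```

Emit:
jog_arm(deltas=[0,0,0.025,0,0,0,0,0,0,0.05,0,0,0,0,0,0,0.066,0,0,0.01,0,0,0,0.066,0,0,0.01,0,0,0,0.066,0,0,0.01,0])

```text
t: 2.2
position: [446.1, -189.3, 35.0]
orientation: [[0.602, 0.798, 0.001], [0.798, -0.602, -0.0], [0.0, 0.001, -1.0]]
wrist_force: [-0.1, -0.3, -0.0]
finger_gap: 85.8
```

Emit:
jog_arm(deltas=[0,0,0,0,0,0,255,0,0,0,0,0,0,255,0,0,0,0,0,0,255,0,0,0,0,0,0,255,0,0,0,0,0,0,255])

```text
t: 2.7
position: [446.0, -189.2, 35.3]
orientation: [[0.602, 0.798, 0.001], [0.798, -0.602, -0.001], [0.0, 0.001, -1.0]]
wrist_force: [-0.6, 0.7, 7.1]
finger_gap: 45.0
```

Emit:
jog_arm(deltas=[0,0,0,0,0,0,255,0,0,0,0,0,0,255])

```text
t: 2.9
position: [446.0, -189.2, 35.3]
orientation: [[0.602, 0.798, 0.001], [0.798, -0.602, -0.001], [0.0, 0.001, -1.0]]
wrist_force: [-0.9, 0.4, 7.2]
finger_gap: 45.0
```

```bash
python3 -c "
from plan import *
plan((446,-189,120,-37,255),(602,199,110,12,255),step=36)"
```

```text
t 2.9 at [ 446.  -189.2   35.3] jaw -37.0 gap 45.0 tiltz [ 0.001 -0.001 -1.   ] F [-0.9  0.4  7.2]
0,-0,-0.028,0,0,-0,255, 0,-0,-0.056,0,0,-0,255, 0,-0,-0.085,0,0,-0,255
0.034,-0.009,0.001,0,0,-0.07,255, 0.067,-0.018,0.002,0,0,-0.14,255, 0.101,-0.027,0.002,0,0,-0.21,255, 0.135,-0.036,0.003,0,0,-0.29,255, 0.168,-0.045,0.004,0,0,-0.36,255
0.035,0.003,0.001,0,0,-0.07,255, 0.069,0.006,0.002,0,0,-0.14,255, 0.104,0.01,0.002,0,0,-0.21,255, 0.139,0.013,0.003,0,0,-0.29,255, 0.173,0.016,0.004,0,0,-0.36,255
0.031,0.015,0.001,0,0,-0.07,255, 0.063,0.03,0.002,0,0,-0.14,255
```

Emit:
jog_arm(deltas=[0,0,-0.015,0,0,0,255,0,0,-0.045,0,0,0,255,0,0,-0.075,0,0,0,255,0,0,-0.085,0,0,0,255])

```text
t: 3.3
position: [446.6, -189.5, 121.5]
orientation: [[0.602, 0.798, 0.003], [0.798, -0.602, -0.001], [0.001, 0.003, -1.0]]
wrist_force: [0.6, 0.1, -3.8]
finger_gap: 45.4
```

Emit:
jog_arm(deltas=[0.034,-0.009,0.001,0,0,-0.07,255,0.067,-0.018,0.002,0,0,-0.14,255,0.101,-0.027,0.002,0,0,-0.21,255,0.135,-0.036,0.003,0,0,-0.29,255,0.168,-0.045,0.004,0,0,-0.36,255])

```text
t: 3.8
position: [510.9, -26.4, 114.5]
orientation: [[0.279, 0.96, -0.001], [0.96, -0.279, -0.0], [-0.0, -0.001, -1.0]]
wrist_force: [0.6, 0.5, -3.7]
finger_gap: 45.1
```

Emit:
jog_arm(deltas=[0.035,0.003,0.001,0,0,-0.07,255,0.069,0.006,0.002,0,0,-0.14,255,0.104,0.01,0.002,0,0,-0.21,255,0.139,0.013,0.003,0,0,-0.29,255,0.173,0.016,0.004,0,0,-0.36,255])

```text
t: 4.3
position: [574.7, 134.8, 110.1]
orientation: [[-0.077, 0.997, -0.002], [0.997, 0.077, -0.001], [-0.001, -0.002, -1.0]]
wrist_force: [0.0, -0.2, -3.2]
finger_gap: 45.5
```

Emit:
jog_arm(deltas=[0.031,0.015,0.001,0,0,-0.07,255,0.06,0.028,0.002,0,0,-0.14,255,0.063,0.03,0.002,0,0,-0.14,255,0.063,0.03,0.002,0,0,-0.14,255,0.063,0.03,0.002,0,0,-0.14,255])

```text
t: 4.8
position: [599.5, 196.6, 108.2]
orientation: [[-0.211, 0.977, -0.002], [0.977, 0.211, -0.003], [-0.002, -0.003, -1.0]]
wrist_force: [0.2, 0.4, -3.9]
finger_gap: 44.9
```

```bash
python3 - <<'E'
from plan import *
import cv2
for n,(u,v) in dict(top=(356*.64,241*.64),side=(492*.64,250*.64)).items():
    p,d=env.camera(n);u,v=int(u),int(v)
    a=cv2.resize(p[v-50:v+50,u-50:u+50,::-1],(400,400),interpolation=cv2.INTER_CUBIC)
    b=a if n=="top" else np.hstack([b,a])
cv2.imwrite("pics/t2.png",b)
plan((602,199,50,12,255),(602,199,40,12,255))
E
```

```text
t 4.9 at [599.9 196.4 108.7] jaw 12.1 gap 44.9 tiltz [-0.001 -0.002 -1.   ] F [ 0.3 -0.7 -3.7]
0.001,0.001,0.029,0,0,0,255, 0.002,0.003,0.059,0,0,0,255
0,0,0.01,0,0,-0,255
```

View pics/t2.png

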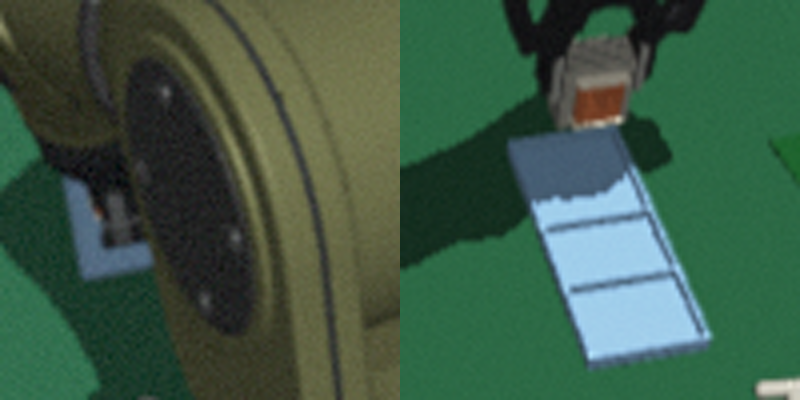

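The transformer is held upright over the widest bay (far end of the tray in the side view). Next I'll lower it to just above the floor and then creep down while watching the force.

Emit:
jog_arm(deltas=[0.001,0.001,0.029,0,0,0,255,0.002,0.003,0.05,0,0,0,255,0.002,0.003,0.063,0,0,0,255,0.002,0.003,0.065,0,0,0,255,0.002,0.003,0.065,0,0,0,255])

```text
t: 5.4
position: [602.9, 200.8, 44.4]
orientation: [[-0.212, 0.977, -0.0], [0.977, 0.212, -0.0], [-0.0, -0.0, -1.0]]
wrist_force: [-0.3, 0.5, -3.6]
finger_gap: 45.3
```

Emit:
jog_arm(deltas=[0,0,0.001,0,0,0,255,0,0,0.002,0,0,0,255,0,0,0.003,0,0,0,255,0,0,0.003,0,0,0,255])

```text
t: 5.8
position: [603.0, 201.3, 41.6]
orientation: [[-0.212, 0.977, 0.0], [0.977, 0.212, 0.0], [-0.0, 0.0, -1.0]]
wrist_force: [0.1, 0.5, -2.7]
finger_gap: 44.9
```

Emit:
jog_arm(deltas=[0,0,0.001,0,0,0,255,0,0,0.001,0,0,0,255,0,0,0.001,0,0,0,255])

```text
t: 6.1
position: [602.8, 201.3, 40.2]
orientation: [[-0.212, 0.977, -0.0], [0.977, 0.212, -0.0], [-0.0, -0.0, -1.0]]
wrist_force: [-0.9, -1.2, -3.1]
finger_gap: 45.1
```

Emit:
jog_arm(deltas=[0,0,0.001,0,0,0,255,0,0,0.001,0,0,0,255,0,0,0.001,0,0,0,255])

```text
t: 6.4
position: [603.0, 201.4, 39.5]
orientation: [[-0.212, 0.977, 0.0], [0.977, 0.212, 0.0], [-0.0, 0.0, -1.0]]
wrist_force: [0.1, 0.1, -0.7]
finger_gap: 45.4
```

Emit:
jog_arm(deltas=[0,0,0.001,0,0,0,255,0,0,0.001,0,0,0,255,0,0,0.001,0,0,0,255])

```text
t: 6.7
position: [603.0, 201.3, 39.4]
orientation: [[-0.212, 0.977, 0.001], [0.977, 0.212, -0.0], [-0.0, 0.001, -1.0]]
wrist_force: [-2.9, -0.3, 6.3]
finger_gap: 45.0
```

Emit:
jog_arm(deltas=[0,0,0,0,0,0,75,0,0,0,0,0,0,75,0,0,0,0,0,0,75,0,0,0,0,0,0,75,0,0,0,0,0,0,75])

```text
t: 7.2
position: [602.9, 201.3, 38.2]
orientation: [[-0.212, 0.977, 0.0], [0.977, 0.212, -0.0], [-0.0, 0.0, -1.0]]
wrist_force: [-0.4, 0.4, 0.1]
finger_gap: 60.4
```

```bash
python3 -c "
from plan import *
plan((602,199,120,12,60),(450,176,115,12,0),(450,176,75,12,0),(450,176,38,12,0))"
```

```text
t 7.2 at [602.9 201.3  38.2] jaw 12.3 gap 60.4 tiltz [ 0. -0. -1.] F [-0.4  0.4  0.1]
-0.001,-0.001,-0.041,0,0,0,60, -0.002,-0.001,-0.082,0,0,0,60
0.002,-0.038,0.001,0,0,-0,0, 0.005,-0.077,0.002,0,0,-0,0, 0.007,-0.115,0.004,0,0,-0,0, 0.009,-0.153,0.005,0,0,-0,0
0,0,0.04,0,0,-0,0
0,0,0.037,0,0,-0,0
```

Emit:
jog_arm(deltas=[0,0,-0.015,0,0,0,75,0,0,-0.045,0,0,0,75,-0.002,-0.001,-0.082,0,0,0,60,-0.002,-0.001,-0.082,0,0,0,0])

```text
t: 7.6
position: [605.7, 200.6, 126.3]
orientation: [[-0.212, 0.977, 0.009], [0.977, 0.212, 0.004], [0.002, 0.01, -1.0]]
wrist_force: [1.9, 0.7, 0.0]
finger_gap: 77.5
```

Emit:
jog_arm(deltas=[0.002,-0.038,0.001,0,0,0,0,0.005,-0.077,0.002,0,0,0,0,0.007,-0.115,0.004,0,0,0,0,0.009,-0.153,0.005,0,0,0,0,0.009,-0.153,0.005,0,0,0,0])

```text
t: 8.1
position: [444.2, 173.4, 115.5]
orientation: [[-0.216, 0.976, -0.008], [0.976, 0.216, -0.005], [-0.003, -0.009, -1.0]]
wrist_force: [0.4, 0.1, -0.5]
finger_gap: 85.6
```

Emit:
jog_arm(deltas=[0,0,0,0,0,0,0,0,0,0.01,0,0,0,0,0,0,0.02,0,0,0,0,0,0,0.02,0,0,0,0])

```text
t: 8.5
position: [451.1, 175.2, 93.7]
orientation: [[-0.212, 0.977, -0.001], [0.977, 0.212, -0.001], [-0.001, -0.002, -1.0]]
wrist_force: [-0.2, 0.1, 0.3]
finger_gap: 85.5
```

```bash
python3 - <<'E'
from plan import *
import cv2
p,d=env.camera("side")
u,v=int(430*.64),int(250*.64)
cv2.imwrite("pics/t3.png",cv2.resize(p[v-60:v+60,u-80:u+80,::-1],(800,600),interpolation=cv2.INTER_CUBIC))
plan((450,176,75,12,0),(450,176,38,12,0))
E
```

```text
t 8.55 at [451.  175.3  94.1] jaw 12.2 gap 85.4 tiltz [-0.001 -0.001 -1.   ] F [0.  0.6 0.1]
0.001,-0.001,0.019,0,0,0,0
0,0,0.037,0,0,-0,0
```

View pics/t3.png

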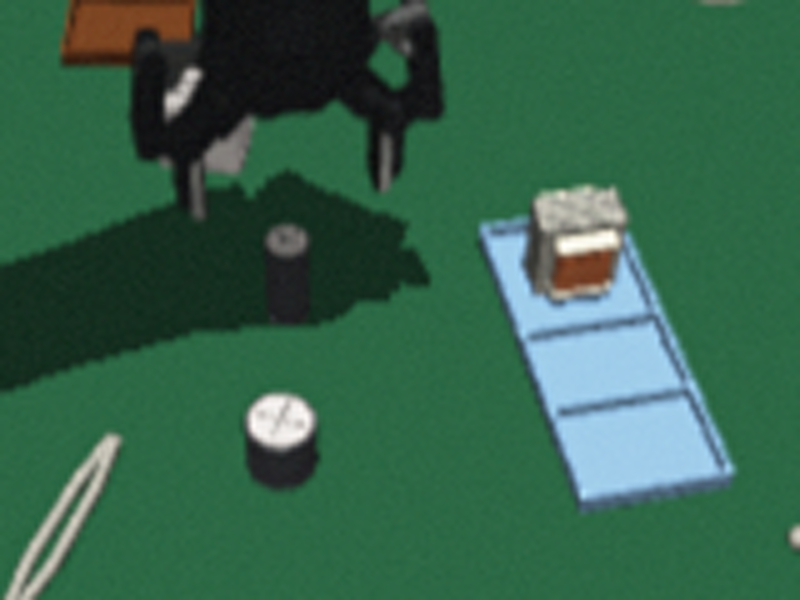

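The transformer stands upright in the widest bay (580,245), and the tall capacitor (287,270) is centred between the fingers.

Emit:
jog_arm(deltas=[0.001,-0.001,0.025,0,0,0,0,0.001,-0.001,0.05,0,0,0,0,0.001,-0.001,0.056,0,0,0,0,0.001,-0.001,0.056,0,0,0,0,0.001,-0.001,0.056,0,0,0,60])

```text
t: 9.05
position: [450.1, 176.3, 39.8]
orientation: [[-0.212, 0.977, 0.001], [0.977, 0.212, 0.0], [0.0, 0.001, -1.0]]
wrist_force: [0.0, -0.1, 0.9]
finger_gap: 72.8
```

Emit:
jog_arm(deltas=[0,0,0,0,0,0,150,0,0,0,0,0,0,150,0,0,0,0,0,0,170,0,0,0,0,0,0,255,0,0,0,0,0,0,255])

```text
t: 9.55
position: [450.0, 176.2, 39.9]
orientation: [[-0.212, 0.977, 0.001], [0.977, 0.212, 0.0], [0.0, 0.001, -1.0]]
wrist_force: [-1.8, 0.3, 6.1]
finger_gap: 22.4
```

Emit:
jog_arm(deltas=[0,0,0,0,0,0,255,0,0,0,0,0,0,255,0,0,0,0,0,0,255])

```text
t: 9.85
position: [450.0, 176.2, 39.9]
orientation: [[-0.212, 0.977, 0.001], [0.977, 0.212, 0.0], [0.0, 0.001, -1.0]]
wrist_force: [-0.2, -0.3, 4.9]
finger_gap: 22.6
```

```bash
python3 -c "
from plan import *
plan((450,176,120,12,255),(615.5,134.5,115,12,255),(615.5,134.5,48,12,255),step=36)"
```

```text
t 9.85 at [450.  176.2  39.9] jaw 12.3 gap 22.6 tiltz [ 0.001  0.    -1.   ] F [-0.2 -0.3  4.9]
-0,-0,-0.027,0,0,0,255, -0,-0,-0.053,0,0,0,255, -0,-0,-0.08,0,0,0,255
-0.015,0.031,0.001,0,0,-0,255, -0.03,0.061,0.002,0,0,-0,255, -0.045,0.092,0.003,0,0,-0,255, -0.06,0.123,0.004,0,0,-0,255, -0.075,0.153,0.005,0,0,-0,255
0,0,0.034,0,0,-0,255, 0,0,0.067,0,0,-0,255
```

Emit:
jog_arm(deltas=[0,0,-0.015,0,0,0,255,0,0,-0.045,0,0,0,255,0,0,-0.075,0,0,0,255,0,0,-0.08,0,0,0,255])

```text
t: 10.25
position: [451.0, 176.7, 121.9]
orientation: [[-0.212, 0.977, 0.004], [0.977, 0.212, 0.002], [0.001, 0.005, -1.0]]
wrist_force: [-0.6, -0.1, -1.3]
finger_gap: 22.5
```

Emit:
jog_arm(deltas=[-0.015,0.031,0.001,0,0,0,255,-0.03,0.061,0.002,0,0,0,255,-0.045,0.092,0.003,0,0,0,255,-0.06,0.123,0.004,0,0,0,255,-0.075,0.153,0.005,0,0,0,255])

```text
t: 10.75
position: [616.0, 134.5, 113.4]
orientation: [[-0.212, 0.977, -0.001], [0.977, 0.212, -0.001], [-0.0, -0.001, -1.0]]
wrist_force: [0.8, 0.6, -1.1]
finger_gap: 22.1
```

Emit:
jog_arm(deltas=[0,0,0,0,0,0,255,0,0,0,0,0,0,255,0,0,0.02,0,0,0,255,0,0,0.04,0,0,0,255,0,0,0.04,0,0,0,255])

```text
t: 11.25
position: [611.4, 135.4, 71.6]
orientation: [[-0.215, 0.977, -0.007], [0.977, 0.215, -0.002], [-0.001, -0.007, -1.0]]
wrist_force: [-0.3, 0.5, 0.6]
finger_gap: 22.6
```

```bash
python3 -c "
from plan import *
plan((615.5,134.5,46.5,12,255))"
```

```text
t 11.25 at [611.4 135.4  71.6] jaw 12.4 gap 22.6 tiltz [-0.007 -0.002 -1.   ] F [-0.3  0.5  0.6]
-0.002,0.004,0.025,0,0,0.01,255
```

Emit:
jog_arm(deltas=[0,0,0.012,0,0,0,255,0,0,0.024,0,0,0,255,0,0,0.024,0,0,0,255,0,0,0.024,0,0,0,255,0,0,0.024,0,0,0,255])

```text
t: 11.75
position: [615.5, 135.6, 50.8]
orientation: [[-0.212, 0.977, 0.001], [0.977, 0.212, 0.0], [0.0, 0.001, -1.0]]
wrist_force: [0.5, -0.4, -0.4]
finger_gap: 22.7
```

```bash
python3 -c "
from plan import *
plan((615.5,134.5,44,12,255))"
```

```text
t 11.75 at [615.5 135.6  50.8] jaw 12.3 gap 22.7 tiltz [ 0.001  0.    -1.   ] F [ 0.5 -0.4 -0.4]
-0.001,-0,0.007,0,0,0,255
```

Emit:
jog_arm(deltas=[-0.001,0,0.002,0,0,0,255,-0.001,0,0.004,0,0,0,255,-0.001,0,0.005,0,0,0,255,-0.001,0,0.006,0,0,0,255,-0.001,0,0.006,0,0,0,255])

```text
t: 12.25
position: [615.3, 134.5, 44.2]
orientation: [[-0.212, 0.977, -0.0], [0.977, 0.212, -0.0], [-0.0, -0.0, -1.0]]
wrist_force: [0.0, -0.1, -0.7]
finger_gap: 22.6
```

Emit:
jog_arm(deltas=[0,0,0.001,0,0,0,255,0,0,0.001,0,0,0,255,0,0,0.001,0,0,0,255])

```text
t: 12.55
position: [615.4, 134.5, 44.0]
orientation: [[-0.212, 0.977, 0.0], [0.977, 0.212, -0.0], [-0.0, 0.0, -1.0]]
wrist_force: [-0.4, -0.5, 5.2]
finger_gap: 22.8
```

Emit:
jog_arm(deltas=[0,0,0,0,0,0,120,0,0,0,0,0,0,120,0,0,0,0,0,0,120,0,0,0,0,0,0,120])

```text
t: 12.95
position: [615.3, 134.5, 43.1]
orientation: [[-0.212, 0.977, -0.0], [0.977, 0.212, -0.0], [0.0, -0.0, -1.0]]
wrist_force: [0.1, -0.7, -0.6]
finger_gap: 45.1
```

```bash
python3 -c "
from plan import *
plan((615.5,134.5,130,12,100),(383,-316.7,110,-24.5,0))"
```

```text
t 12.95 at [615.3 134.5  43.1] jaw 12.3 gap 45.1 tiltz [-0. -0. -1.] F [ 0.1 -0.7 -0.6]
0,0,-0.043,0,0,0,100, 0,0,-0.087,0,0,0,100
-0.033,-0.027,0.002,0,0,0.05,0, -0.066,-0.054,0.003,0,0,0.11,0, -0.098,-0.08,0.005,0,0,0.16,0, -0.131,-0.107,0.007,0,0,0.21,0, -0.164,-0.134,0.008,0,0,0.27,0
-0.039,-0.017,0.002,0,0,0.05,0, -0.077,-0.034,0.003,0,0,0.11,0, -0.116,-0.052,0.005,0,0,0.16,0, -0.155,-0.069,0.007,0,0,0.21,0, -0.193,-0.086,0.008,0,0,0.27,0
-0.042,-0.007,0.002,0,0,0.05,0, -0.084,-0.013,0.003,0,0,0.11,0
```

Emit:
jog_arm(deltas=[0,0,-0.015,0,0,0,120,0,0,-0.045,0,0,0,120,0,0,-0.08,0,0,0,100,0,0,-0.087,0,0,0,100])

```text
t: 13.35
position: [618.0, 135.7, 135.3]
orientation: [[-0.212, 0.977, 0.008], [0.977, 0.212, 0.003], [0.001, 0.008, -1.0]]
wrist_force: [1.9, 1.2, 0.3]
finger_gap: 52.0
```

Emit:
jog_arm(deltas=[-0.033,-0.027,0.002,0,0,0.05,0,-0.066,-0.054,0.003,0,0,0.11,0,-0.098,-0.08,0.005,0,0,0.16,0,-0.131,-0.107,0.007,0,0,0.21,0,-0.164,-0.134,0.008,0,0,0.27,0])

```text
t: 13.85
position: [518.4, -55.7, 122.7]
orientation: [[0.058, 0.998, 0.0], [0.998, -0.058, -0.0], [-0.0, 0.0, -1.0]]
wrist_force: [0.5, -1.1, -0.2]
finger_gap: 85.3
```

Emit:
jog_arm(deltas=[-0.039,-0.017,0.002,0,0,0.05,0,-0.077,-0.034,0.003,0,0,0.11,0,-0.116,-0.052,0.005,0,0,0.16,0,-0.155,-0.069,0.007,0,0,0.21,0,-0.193,-0.086,0.008,0,0,0.27,0])

```text
t: 14.35
position: [421.8, -243.7, 114.6]
orientation: [[0.322, 0.947, 0.0], [0.947, -0.322, -0.0], [-0.0, 0.001, -1.0]]
wrist_force: [-0.2, -0.1, 0.3]
finger_gap: 85.4
```

Emit:
jog_arm(deltas=[-0.042,-0.007,0.002,0,0,0.05,0,-0.084,-0.013,0.003,0,0,0.11,0,-0.084,-0.013,0.003,0,0,0.11,0,-0.084,-0.013,0.003,0,0,0.11,0,-0.084,-0.013,0.003,0,0,0.11,0])

```text
t: 14.85
position: [384.4, -316.5, 111.6]
orientation: [[0.42, 0.907, 0.001], [0.907, -0.42, 0.001], [0.001, 0.001, -1.0]]
wrist_force: [0.3, 0.6, 0.2]
finger_gap: 85.3
```

Emit:
jog_arm(deltas=[0,0,0.01,0,0,0,0,0,0,0.02,0,0,0,0,0,0,0.02,0,0,0,0])

```text
t: 15.15
position: [383.1, -316.2, 89.8]
orientation: [[0.42, 0.907, -0.002], [0.907, -0.42, 0.002], [0.0, -0.003, -1.0]]
wrist_force: [-0.2, 0.4, 0.7]
finger_gap: 85.6
```

```bash
python3 - <<'E'
from plan import *
import cv2
p,d=env.camera("side")
u,v=int(400*.64),int(400*.64)
cv2.imwrite("pics/t4.png",cv2.resize(p[130:384,80:400,::-1],(756,600),interpolation=cv2.INTER_CUBIC))
plan((383,-316.7,28,-24.5,0))
E
```

```text
t 15.2 at [ 383.2 -316.5   90.3] jaw -24.9 gap 85.1 tiltz [-0.002  0.001 -1.   ] F [-0.7  0.4 -0.3]
-0,-0,0.031,0,0,-0,0, -0,-0,0.062,0,0,-0.01,0
```

View pics/t4.png

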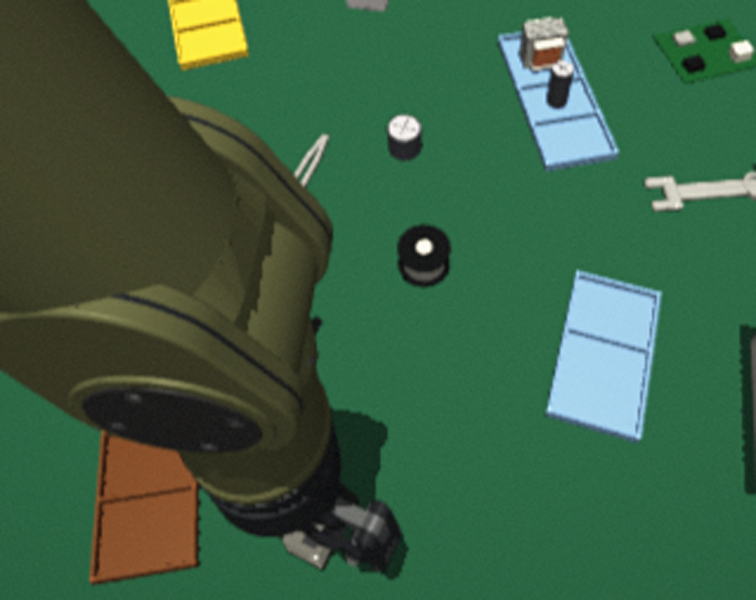

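The tall capacitor stands in the middle bay (558,85), and the gripper is over the relay (307,548).

Emit:
jog_arm(deltas=[0,0,0.025,0,0,0,0,0,0,0.05,0,0,0,0,0,0,0.062,0,0,0,0,0,0,0.062,0,0,0,0,0,0,0.062,0,0,0,60])

```text
t: 15.7
position: [383.5, -317.5, 29.6]
orientation: [[0.422, 0.907, 0.0], [0.907, -0.422, -0.0], [-0.0, 0.0, -1.0]]
wrist_force: [0.1, -0.4, 0.1]
finger_gap: 73.2
```

Emit:
jog_arm(deltas=[0,0,0,0,0,0,130,0,0,0,0,0,0,130,0,0,0,0,0,0,150,0,0,0,0,0,0,255,0,0,0,0,0,0,255])

```text
t: 16.2
position: [383.6, -317.9, 30.0]
orientation: [[0.422, 0.906, 0.001], [0.906, -0.422, -0.001], [-0.0, 0.001, -1.0]]
wrist_force: [-0.7, 0.1, 5.4]
finger_gap: 29.0
```

Emit:
jog_arm(deltas=[0,0,0,0,0,0,255,0,0,0,0,0,0,255])

```text
t: 16.4
position: [383.6, -317.9, 30.1]
orientation: [[0.422, 0.906, 0.001], [0.906, -0.422, -0.001], [-0.0, 0.001, -1.0]]
wrist_force: [0.2, 0.4, 5.3]
finger_gap: 28.9
```

```bash
python3 -c "
from plan import *
plan((383,-316.7,115,-24.5,255),(626.5,80,110,12,255),step=38)"
```

```text
t 16.4 at [ 383.6 -317.9   30.1] jaw -25.0 gap 28.9 tiltz [ 0.001 -0.001 -1.   ] F [0.2 0.4 5.3]
0,-0,-0.028,0,0,-0,255, 0.001,-0.001,-0.057,0,0,-0.01,255, 0.001,-0.001,-0.085,0,0,-0.01,255
0.036,0.004,0,0,0,-0.05,255, 0.071,0.009,0.001,0,0,-0.1,255, 0.107,0.013,0.001,0,0,-0.15,255, 0.142,0.018,0.002,0,0,-0.2,255, 0.178,0.022,0.002,0,0,-0.25,255
0.033,0.013,0,0,0,-0.05,255, 0.067,0.026,0.001,0,0,-0.1,255, 0.1,0.039,0.001,0,0,-0.15,255, 0.134,0.052,0.002,0,0,-0.2,255, 0.167,0.064,0.002,0,0,-0.25,255
0.029,0.021,0,0,0,-0.05,255, 0.059,0.041,0.001,0,0,-0.1,255, 0.088,0.062,0.001,0,0,-0.15,255
```

Emit:
jog_arm(deltas=[0,0,-0.015,0,0,0,255,0,0,-0.045,0,0,0,255,0,0,-0.075,0,0,0,255,0.001,-0.001,-0.085,0,0,-0.01,255])

```text
t: 16.8
position: [383.8, -317.2, 116.8]
orientation: [[0.414, 0.91, 0.004], [0.911, -0.413, -0.002], [-0.001, 0.004, -1.0]]
wrist_force: [1.3, -1.2, -1.0]
finger_gap: 29.1
```

Emit:
jog_arm(deltas=[0.036,0.004,0,0,0,-0.05,255,0.071,0.009,0.001,0,0,-0.1,255,0.107,0.013,0.001,0,0,-0.15,255,0.142,0.018,0.002,0,0,-0.2,255,0.178,0.022,0.002,0,0,-0.25,255])

```text
t: 17.3
position: [476.7, -162.1, 111.9]
orientation: [[0.173, 0.985, -0.001], [0.985, -0.173, -0.0], [-0.0, -0.001, -1.0]]
wrist_force: [1.6, -0.4, -0.3]
finger_gap: 29.2
```

Emit:
jog_arm(deltas=[0.033,0.013,0,0,0,-0.05,255,0.067,0.026,0.001,0,0,-0.1,255,0.1,0.039,0.001,0,0,-0.15,255,0.134,0.052,0.002,0,0,-0.2,255,0.167,0.064,0.002,0,0,-0.25,255])

```text
t: 17.8
position: [568.9, -8.6, 109.7]
orientation: [[-0.077, 0.997, -0.001], [0.997, 0.077, -0.0], [-0.0, -0.001, -1.0]]
wrist_force: [0.1, -0.1, -0.4]
finger_gap: 29.1
```

Emit:
jog_arm(deltas=[0.029,0.021,0,0,0,-0.05,255,0.059,0.041,0.001,0,0,-0.1,255,0.08,0.056,0.001,0,0,-0.15,255,0.088,0.062,0.001,0,0,-0.15,255,0.088,0.062,0.001,0,0,-0.15,255])

```text
t: 18.3
position: [623.9, 83.5, 108.7]
orientation: [[-0.223, 0.975, -0.0], [0.975, 0.223, 0.0], [0.001, -0.0, -1.0]]
wrist_force: [0.2, 0.1, -0.6]
finger_gap: 29.1
```

Emit:
jog_arm(deltas=[0,0,0,0,0,0,255,0,0,0.015,0,0,0,255,0,0,0.03,0,0,0,255,0,0,0.03,0,0,0,255,0,0,0.03,0,0,0,255])

```text
t: 18.8
position: [623.3, 81.7, 78.3]
orientation: [[-0.222, 0.975, -0.002], [0.975, 0.222, -0.001], [-0.0, -0.002, -1.0]]
wrist_force: [-0.4, 0.1, -0.4]
finger_gap: 28.8
```

```bash
python3 -c "
from plan import *
plan((626.5,80,34,12,255))"
```

```text
t 18.8 at [623.3  81.7  78.3] jaw 12.8 gap 28.8 tiltz [-0.002 -0.001 -1.   ] F [-0.4  0.1 -0.4]
-0.002,0.003,0.044,0,0,0.01,255
```

Emit:
jog_arm(deltas=[-0.001,0.002,0.015,0,0,0.01,255,-0.001,0.002,0.03,0,0,0.01,255,-0.001,0.002,0.038,0,0,0.01,255,-0.001,0.002,0.038,0,0,0.01,255,-0.001,0.002,0.038,0,0,0.01,255])

```text
t: 19.3
position: [626.1, 81.9, 41.0]
orientation: [[-0.213, 0.977, -0.0], [0.977, 0.213, -0.0], [0.0, -0.0, -1.0]]
wrist_force: [0.1, 0.4, -0.0]
finger_gap: 28.7
```

Emit:
jog_arm(deltas=[0,0,0.002,0,0,0,255,0,0,0.003,0,0,0,255,0,0,0.003,0,0,0,255,0,0,0.003,0,0,0,255])

```text
t: 19.7
position: [626.4, 81.7, 38.5]
orientation: [[-0.212, 0.977, 0.0], [0.977, 0.212, -0.0], [-0.0, 0.0, -1.0]]
wrist_force: [-0.7, -0.4, -0.6]
finger_gap: 29.0
```

Emit:
jog_arm(deltas=[-0.001,0,0.001,0,0,0,255,-0.001,0,0.002,0,0,0,255,-0.001,0,0.003,0,0,0,255,-0.001,0,0.003,0,0,0,255])

```text
t: 20.1
position: [626.3, 80.8, 35.1]
orientation: [[-0.212, 0.977, -0.0], [0.977, 0.212, -0.0], [-0.0, -0.0, -1.0]]
wrist_force: [-0.0, 0.0, -0.2]
finger_gap: 29.1
```

Emit:
jog_arm(deltas=[0,0,0.001,0,0,0,255,0,0,0.001,0,0,0,255,0,0,0.001,0,0,0,255])

```text
t: 20.4
position: [626.4, 80.8, 34.3]
orientation: [[-0.212, 0.977, -0.0], [0.977, 0.212, -0.0], [-0.0, -0.0, -1.0]]
wrist_force: [0.1, 0.8, 0.2]
finger_gap: 29.1
```

Emit:
jog_arm(deltas=[0,0,0.001,0,0,0,255,0,0,0.001,0,0,0,255,0,0,0.001,0,0,0,255])

```text
t: 20.7
position: [626.5, 80.8, 34.2]
orientation: [[-0.212, 0.977, 0.0], [0.977, 0.212, -0.0], [-0.0, 0.0, -1.0]]
wrist_force: [-1.0, -0.7, 4.9]
finger_gap: 29.3
```

Emit:
jog_arm(deltas=[0,0,0,0,0,0,100,0,0,0,0,0,0,100,0,0,0,0,0,0,100,0,0,0,0,0,0,100])

```text
t: 21.1
position: [626.4, 80.8, 33.1]
orientation: [[-0.212, 0.977, -0.0], [0.977, 0.212, -0.0], [-0.0, -0.0, -1.0]]
wrist_force: [-0.1, 0.2, 0.2]
finger_gap: 51.9
```

Emit:
jog_arm(deltas=[0,0,-0.015,0,0,0,100,0,0,-0.045,0,0,0,100,0,0,-0.08,0,0,0,80,0,0,-0.095,0,0,0,60,0,0,-0.095,0,0,0,0])

```text
t: 21.6
position: [628.2, 81.3, 131.4]
orientation: [[-0.212, 0.977, 0.006], [0.977, 0.212, 0.001], [0.0, 0.006, -1.0]]
wrist_force: [-0.1, -0.9, -0.3]
finger_gap: 77.9
```

```bash
python3 -c "
from plan import *
plan((400.6,308,125,80,0))"
```

```text
t 21.6 at [628.2  81.3 131.4] jaw 12.2 gap 77.9 tiltz [ 0.006  0.001 -1.   ] F [-0.1 -0.9 -0.3]
0.03,-0.019,0.001,0,0,-0.13,0, 0.06,-0.039,0.001,0,0,-0.26,0, 0.09,-0.058,0.002,0,0,-0.39,0, 0.12,-0.078,0.003,0,0,-0.53,0, 0.15,-0.097,0.004,0,0,-0.66,0
0.036,0.003,0.001,0,0,-0.13,0, 0.071,0.006,0.001,0,0,-0.26,0, 0.107,0.009,0.002,0,0,-0.39,0, 0.142,0.012,0.003,0,0,-0.53,0
```

Emit:
jog_arm(deltas=[0.03,-0.019,0.001,0,0,-0.13,0,0.06,-0.039,0.001,0,0,-0.26,0,0.09,-0.058,0.002,0,0,-0.39,0,0.12,-0.078,0.003,0,0,-0.53,0,0.15,-0.097,0.004,0,0,-0.66,0])

```text
t: 22.1
position: [497.9, 207.0, 123.2]
orientation: [[-0.77, 0.638, -0.002], [0.638, 0.77, -0.001], [0.001, -0.002, -1.0]]
wrist_force: [-0.4, 1.0, -0.1]
finger_gap: 85.4
```

Emit:
jog_arm(deltas=[0.036,0.003,0.001,0,0,-0.13,0,0.071,0.006,0.001,0,0,-0.26,0,0.107,0.009,0.002,0,0,-0.39,0,0.142,0.012,0.003,0,0,-0.53,0,0.142,0.012,0.003,0,0,-0.53,0])

```text
t: 22.6
position: [393.7, 311.6, 120.8]
orientation: [[-0.988, 0.154, -0.004], [0.154, 0.988, 0.004], [0.005, 0.003, -1.0]]
wrist_force: [0.1, 0.2, -0.0]
finger_gap: 85.6
```

Emit:
jog_arm(deltas=[0,0,0.01,0,0,0,0,0,0,0.02,0,0,0,0,0,0,0.02,0,0,0,0,0,0,0.02,0,0,0,0])

```text
t: 23.0
position: [399.0, 305.9, 100.5]
orientation: [[-0.986, 0.168, -0.001], [0.168, 0.986, -0.002], [0.0, -0.002, -1.0]]
wrist_force: [-0.0, -0.8, 0.3]
finger_gap: 85.1
```

```bash
python3 - <<'E'
from plan import *
import cv2
p,d=env.camera("side")
cv2.imwrite("pics/t5.png",cv2.resize(p[60:240,160:400,::-1],(800,600),interpolation=cv2.INTER_CUBIC))
plan((400.6,308,31,80,0))
E
```

```text
t 23.05 at [399.1 306.4 100.9] jaw 80.4 gap 85.5 tiltz [-0.    -0.001 -1.   ] F [-0.7 -0.2  0.6]
-0.001,0.001,0.035,0,0,0,0, -0.001,0.002,0.07,0,0,0.01,0
```

View pics/t5.png

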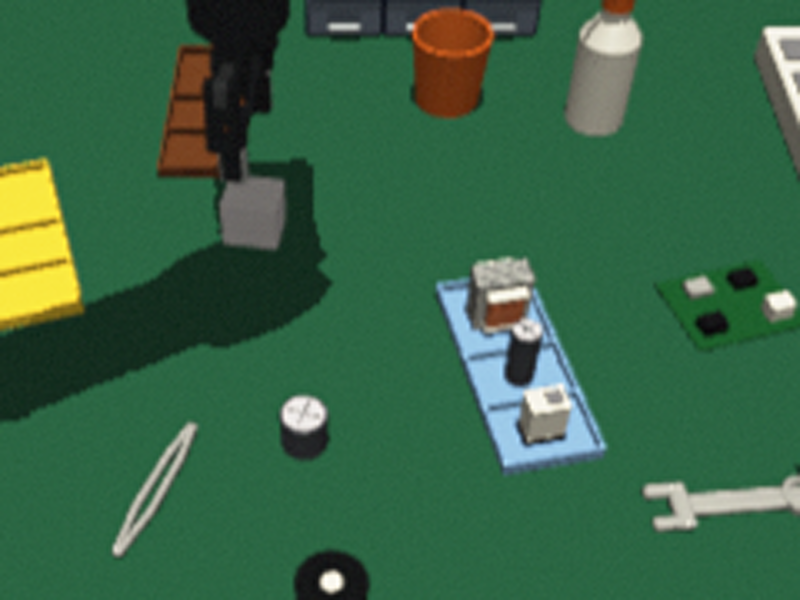

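All three parts of the long tray stand upright in their bays: (500,295), (523,352), (546,415). The gripper is over the heat sink (255,210). I'll narrow the jaws a little, to stay clear of the brown tray, and then grip.

Emit:
jog_arm(deltas=[-0.001,0.001,0.01,0,0,0,55,-0.001,0.001,0.02,0,0,0,55,-0.001,0.001,0.04,0,0,0,55,-0.001,0.001,0.068,0,0,0,55,-0.001,0.001,0.07,0,0,0,55])

```text
t: 23.55
position: [398.5, 306.6, 28.6]
orientation: [[-0.986, 0.165, -0.003], [0.165, 0.986, -0.004], [0.002, -0.004, -1.0]]
wrist_force: [-0.3, -0.6, 1.0]
finger_gap: 66.9
```

Emit:
jog_arm(deltas=[0,0,0,0,0,0,55,0,0,0,0,0,0,55,0,0,0,0,0,0,255,0,0,0,0,0,0,255,0,0,0,0,0,0,255])

```text
t: 24.05
position: [400.2, 308.4, 32.4]
orientation: [[-0.986, 0.166, 0.001], [0.166, 0.986, 0.001], [-0.001, 0.002, -1.0]]
wrist_force: [0.1, -1.1, 5.5]
finger_gap: 39.5
```

Emit:
jog_arm(deltas=[0,0,0,0,0,0,255,0,0,0,0,0,0,255])

```text
t: 24.25
position: [400.3, 308.4, 32.4]
orientation: [[-0.986, 0.166, 0.002], [0.166, 0.986, 0.001], [-0.001, 0.002, -1.0]]
wrist_force: [-0.4, -0.3, 4.8]
finger_gap: 38.7
```

```bash
python3 -c "
from plan import *
plan((400.6,308,140,80,255),(621.3,-185.2,115,-16.8,255),step=38)"
```

```text
t 24.25 at [400.3 308.4  32.4] jaw 80.4 gap 38.7 tiltz [ 0.002  0.001 -1.   ] F [-0.4 -0.3  4.8]
-0,-0,-0.036,0,0,0,255, -0,-0,-0.072,0,0,0.01,255, -0,-0,-0.108,0,0,0.01,255
-0.02,-0.03,0.002,0,0,0.11,255, -0.04,-0.06,0.003,0,0,0.23,255, -0.061,-0.089,0.005,0,0,0.34,255, -0.081,-0.119,0.007,0,0,0.45,255, -0.101,-0.149,0.008,0,0,0.56,255
-0.033,-0.014,0.002,0,0,0.11,255, -0.066,-0.029,0.003,0,0,0.23,255, -0.099,-0.043,0.005,0,0,0.34,255, -0.132,-0.058,0.007,0,0,0.45,255, -0.165,-0.072,0.008,0,0,0.56,255
-0.036,0.005,0.002,0,0,0.11,255, -0.071,0.011,0.003,0,0,0.23,255, -0.107,0.016,0.005,0,0,0.34,255, -0.142,0.022,0.007,0,0,0.45,255, -0.178,0.027,0.008,0,0,0.56,255
```

Emit:
jog_arm(deltas=[0,0,-0.015,0,0,0,255,0,0,-0.045,0,0,0,255,0,0,-0.08,0,0,0,255,0,0,-0.108,0,0,0.01,255])

```text
t: 24.65
position: [399.8, 307.8, 141.2]
orientation: [[-0.984, 0.176, 0.0], [0.176, 0.984, 0.001], [-0.0, 0.001, -1.0]]
wrist_force: [0.2, -0.1, -1.7]
finger_gap: 39.0
```

Emit:
jog_arm(deltas=[-0.02,-0.03,0.002,0,0,0.11,255,-0.04,-0.06,0.003,0,0,0.23,255,-0.061,-0.089,0.005,0,0,0.34,255,-0.081,-0.119,0.007,0,0,0.45,255,-0.101,-0.149,0.008,0,0,0.56,255])

```text
t: 25.15
position: [473.4, 141.9, 131.6]
orientation: [[-0.738, 0.675, 0.0], [0.675, 0.738, -0.0], [-0.0, 0.0, -1.0]]
wrist_force: [0.0, 0.4, -1.0]
finger_gap: 38.8
```

Emit:
jog_arm(deltas=[-0.033,-0.014,0.002,0,0,0.11,255,-0.066,-0.029,0.003,0,0,0.23,255,-0.099,-0.043,0.005,0,0,0.34,255,-0.132,-0.058,0.007,0,0,0.45,255,-0.165,-0.072,0.008,0,0,0.56,255])

```text
t: 25.65
position: [546.9, -22.4, 123.6]
orientation: [[-0.266, 0.964, -0.0], [0.964, 0.266, -0.0], [0.0, -0.0, -1.0]]
wrist_force: [0.2, 0.8, -1.1]
finger_gap: 39.1
```

Emit:
jog_arm(deltas=[-0.036,0.005,0.002,0,0,0.11,255,-0.071,0.011,0.003,0,0,0.23,255,-0.107,0.016,0.005,0,0,0.34,255,-0.142,0.022,0.007,0,0,0.45,255,-0.178,0.027,0.008,0,0,0.56,255])

```text
t: 26.15
position: [621.0, -186.0, 115.5]
orientation: [[0.286, 0.958, -0.0], [0.958, -0.286, 0.001], [0.001, -0.0, -1.0]]
wrist_force: [0.9, 0.2, -1.2]
finger_gap: 39.2
```

Emit:
jog_arm(deltas=[0,0,0,0,0,0,255,0,0,0.01,0,0,0,255,0,0,0.03,0,0,0,255,0,0,0.03,0,0,0,255,0,0,0.03,0,0,0,255])

```text
t: 26.65
position: [620.2, -183.2, 84.9]
orientation: [[0.28, 0.96, -0.002], [0.96, -0.28, 0.001], [0.001, -0.002, -1.0]]
wrist_force: [0.4, -0.6, -1.5]
finger_gap: 39.4
```

```bash
python3 - <<'E'
from plan import *
import cv2
p,d=env.camera("side")
cv2.imwrite("pics/t6.png",cv2.resize(p[190:340,240:400,::-1],(640,600),interpolation=cv2.INTER_CUBIC))
plan((621.3,-185.2,44,-16.8,255))
E
```

```text
t 26.7 at [ 620.9 -183.5   85.6] jaw -16.3 gap 38.8 tiltz [-0.     0.001 -1.   ] F [-0.1 -0.4 -0.9]
-0.001,0.001,0.042,0,0,0.01,255
```

View pics/t6.png

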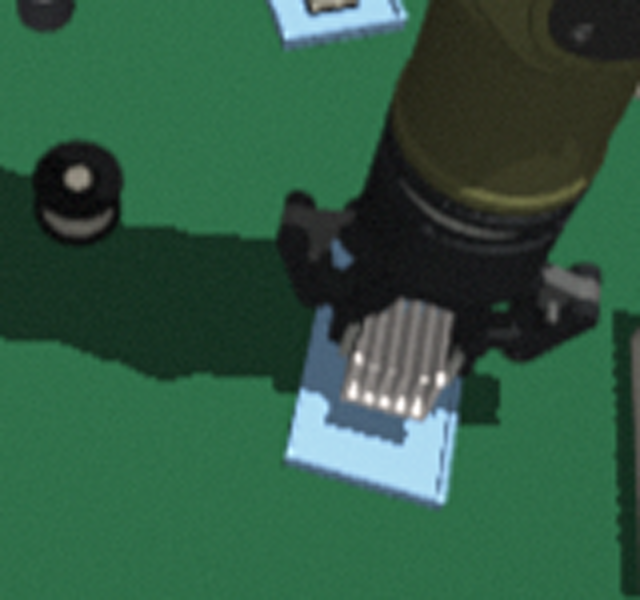

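The heat sink (400,355) is held upright over the wider bay.

Emit:
jog_arm(deltas=[-0.001,0.001,0.015,0,0,0,255,-0.001,0.001,0.03,0,0,0,255,-0.001,0.001,0.042,0,0,0,255,-0.001,0.001,0.042,0,0,0,255,-0.001,0.001,0.042,0,0,0,255])

```text
t: 27.2
position: [621.3, -185.8, 42.6]
orientation: [[0.282, 0.959, -0.001], [0.959, -0.282, 0.0], [-0.0, -0.001, -1.0]]
wrist_force: [0.1, -0.3, -1.2]
finger_gap: 39.2
```

Emit:
jog_arm(deltas=[0,0,0.002,0,0,0,255,0,0,0.004,0,0,0,255,0,0,0.004,0,0,0,255,0,0,0.004,0,0,0,255])

```text
t: 27.6
position: [621.7, -186.0, 39.5]
orientation: [[0.282, 0.959, 0.0], [0.959, -0.282, -0.0], [-0.0, 0.0, -1.0]]
wrist_force: [0.9, 0.1, -1.3]
finger_gap: 38.9
```

Emit:
jog_arm(deltas=[0,0,0.001,0,0,0,255,0,0,0.002,0,0,0,255,0,0,0.002,0,0,0,255,0,0,0.002,0,0,0,255])

```text
t: 28.0
position: [621.6, -186.0, 37.3]
orientation: [[0.282, 0.959, -0.0], [0.959, -0.282, -0.0], [-0.0, -0.0, -1.0]]
wrist_force: [-0.6, -0.1, 0.0]
finger_gap: 39.1
```

Emit:
jog_arm(deltas=[0,0,0.001,0,0,0,255,0,0,0.001,0,0,0,255,0,0,0.001,0,0,0,255])

```text
t: 28.3
position: [621.8, -186.0, 36.5]
orientation: [[0.282, 0.959, 0.0], [0.959, -0.282, -0.0], [-0.0, 0.0, -1.0]]
wrist_force: [-0.2, 0.1, 0.4]
finger_gap: 39.0
```

Emit:
jog_arm(deltas=[0,0,0.001,0,0,0,255,0,0,0.001,0,0,0,255,0,0,0.001,0,0,0,255])

```text
t: 28.6
position: [621.8, -186.0, 36.4]
orientation: [[0.282, 0.959, 0.0], [0.959, -0.282, -0.0], [-0.0, 0.001, -1.0]]
wrist_force: [-2.8, 1.3, 8.0]
finger_gap: 39.0
```

Emit:
jog_arm(deltas=[0,0,0,0,0,0,85,0,0,0,0,0,0,85,0,0,0,0,0,0,85,0,0,0,0,0,0,85])

```text
t: 29.0
position: [621.6, -186.0, 35.1]
orientation: [[0.282, 0.959, -0.0], [0.959, -0.282, 0.0], [-0.0, -0.0, -1.0]]
wrist_force: [-0.5, -0.4, 0.2]
finger_gap: 57.0
```

Emit:
jog_arm(deltas=[0,0,-0.015,0,0,0,85,0,0,-0.045,0,0,0,85,0,0,-0.075,0,0,0,80,0,0,-0.085,0,0,0,60,0,0,-0.085,0,0,0,0])

```text
t: 29.5
position: [623.0, -186.3, 122.8]
orientation: [[0.282, 0.959, 0.004], [0.959, -0.282, -0.001], [0.0, 0.004, -1.0]]
wrist_force: [0.5, -0.0, -0.5]
finger_gap: 77.9
```

```bash
python3 -c "
from plan import *
plan((448.3,72.8,110,-16.8,0))"
```

```text
t 29.5 at [ 623.  -186.3  122.8] jaw -16.4 gap 77.9 tiltz [ 0.004 -0.001 -1.   ] F [ 0.5 -0.  -0.5]
0.028,-0.034,0.002,0,0,0,0, 0.057,-0.069,0.004,0,0,0,0, 0.085,-0.103,0.005,0,0,0,0, 0.114,-0.138,0.007,0,0,0,0, 0.142,-0.172,0.009,0,0,0,0
0.028,-0.035,0.002,0,0,0,0, 0.057,-0.069,0.004,0,0,0,0
```

Emit:
jog_arm(deltas=[0.028,-0.034,0.002,0,0,0,0,0.057,-0.069,0.004,0,0,0,0,0.085,-0.103,0.005,0,0,0,0,0.114,-0.138,0.007,0,0,0,0,0.142,-0.172,0.009,0,0,0,0])

```text
t: 30.0
position: [494.7, -0.1, 110.5]
orientation: [[0.282, 0.959, -0.002], [0.959, -0.282, 0.0], [-0.0, -0.002, -1.0]]
wrist_force: [1.4, 0.9, -0.6]
finger_gap: 85.4
```

Emit:
jog_arm(deltas=[0.028,-0.034,0.002,0,0,0,0,0.057,-0.068,0.004,0,0,0,0,0.057,-0.068,0.004,0,0,0,0,0.057,-0.068,0.014,0,0,0,0,0.057,-0.068,0.014,0,0,0,0])

```text
t: 30.5
position: [447.3, 71.4, 95.9]
orientation: [[0.283, 0.959, -0.002], [0.959, -0.283, -0.002], [-0.002, -0.001, -1.0]]
wrist_force: [0.1, 0.4, 0.7]
finger_gap: 85.7
```

Emit:
jog_arm(deltas=[0,0,0,0,0,0,0,0,0,0,0,0,0,0])

```text
t: 30.7
position: [448.0, 71.3, 97.0]
orientation: [[0.285, 0.959, 0.0], [0.959, -0.285, -0.001], [-0.001, 0.0, -1.0]]
wrist_force: [-1.0, 0.3, -0.8]
finger_gap: 85.0
```

```bash
python3 - <<'E'
from plan import *
import cv2
p,d=env.camera("side")
cv2.imwrite("pics/t7.png",cv2.resize(p[120:330,190:400,::-1],(600,600),interpolation=cv2.INTER_CUBIC))
plan((448.3,72.8,27,-16.8,0))
E
```

```text
t 30.75 at [448.   71.5  97.2] jaw -16.5 gap 85.4 tiltz [ 0. -0. -1.] F [ 0.2  0.8 -0.1]
0.001,-0,0.035,0,0,0,0, 0.001,-0,0.07,0,0,0,0
```

View pics/t7.png

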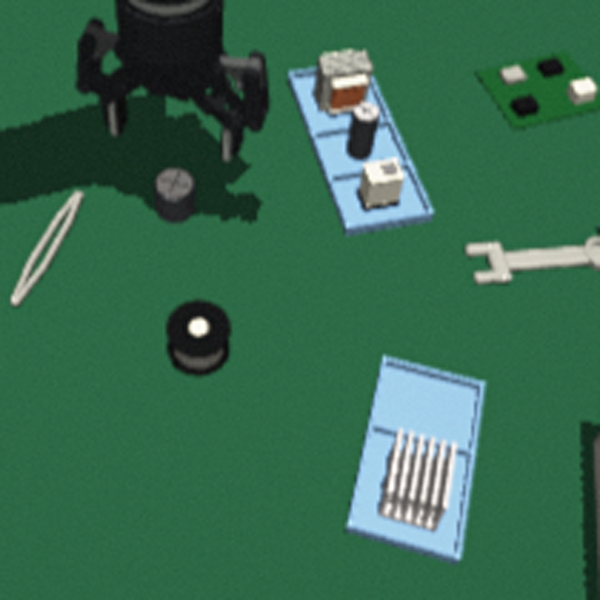

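The heat sink stands upright in the wider bay (415,480), and the short capacitor (175,193) is under the jaws.

Emit:
jog_arm(deltas=[0.001,0,0.02,0,0,0,40,0.001,0,0.04,0,0,0,40,0.001,0,0.06,0,0,0,40,0.001,0,0.07,0,0,0,40,0.001,0,0.07,0,0,0,40])

```text
t: 31.25
position: [449.5, 73.2, 28.3]
orientation: [[0.283, 0.959, -0.003], [0.959, -0.283, -0.001], [-0.002, -0.003, -1.0]]
wrist_force: [0.4, 0.8, 0.3]
finger_gap: 71.9
```

Emit:
jog_arm(deltas=[0,0,0,0,0,0,60,0,0,0,0,0,0,100,0,0,0,0,0,0,255,0,0,0,0,0,0,255,0,0,0,0,0,0,255])

```text
t: 31.75
position: [449.4, 73.5, 29.8]
orientation: [[0.283, 0.959, -0.002], [0.959, -0.283, -0.001], [-0.001, -0.001, -1.0]]
wrist_force: [-0.6, 0.1, 5.8]
finger_gap: 34.2
```

Emit:
jog_arm(deltas=[0,0,0,0,0,0,255,0,0,0,0,0,0,255])

```text
t: 31.95
position: [449.4, 73.5, 29.8]
orientation: [[0.283, 0.959, -0.002], [0.959, -0.283, -0.001], [-0.001, -0.001, -1.0]]
wrist_force: [-1.6, 0.1, 5.8]
finger_gap: 34.4
```

```bash
python3 -c "
from plan import *
plan((448.3,72.8,115,-16.8,255),(640.9,-120.1,110,-16.8,255),step=36)"
```

```text
t 31.95 at [449.4  73.5  29.8] jaw -16.4 gap 34.4 tiltz [-0.002 -0.001 -1.   ] F [-1.6  0.1  5.8]
-0,-0,-0.028,0,0,0,255, -0.001,-0.001,-0.057,0,0,0,255, -0.001,-0.001,-0.085,0,0,0.01,255
-0.016,0.03,0.001,0,0,-0,255, -0.032,0.06,0.001,0,0,-0,255, -0.048,0.09,0.002,0,0,-0,255, -0.064,0.12,0.002,0,0,-0,255, -0.081,0.15,0.003,0,0,-0,255
-0.016,0.03,0.001,0,0,-0,255, -0.032,0.06,0.001,0,0,-0,255, -0.048,0.09,0.002,0,0,-0,255
```

Emit:
jog_arm(deltas=[0,0,-0.015,0,0,0,255,0,0,-0.045,0,0,0,255,0,0,-0.075,0,0,0,255,-0.001,-0.001,-0.085,0,0,0,255])

```text
t: 32.35
position: [449.0, 73.3, 116.4]
orientation: [[0.283, 0.959, 0.0], [0.959, -0.283, 0.001], [0.001, -0.0, -1.0]]
wrist_force: [1.0, 0.4, -0.8]
finger_gap: 34.2
```

Emit:
jog_arm(deltas=[-0.016,0.03,0.001,0,0,0,255,-0.032,0.06,0.001,0,0,0,255,-0.048,0.09,0.002,0,0,0,255,-0.064,0.12,0.002,0,0,0,255,-0.081,0.15,0.003,0,0,0,255])

```text
t: 32.85
position: [569.5, -48.0, 110.3]
orientation: [[0.282, 0.959, -0.004], [0.959, -0.282, -0.0], [-0.001, -0.004, -1.0]]
wrist_force: [0.6, -0.3, -0.4]
finger_gap: 34.0
```

Emit:
jog_arm(deltas=[-0.016,0.03,0.001,0,0,0,255,-0.032,0.06,0.001,0,0,0,255,-0.048,0.09,0.002,0,0,0,255,-0.048,0.09,0.002,0,0,0,255,-0.048,0.09,0.002,0,0,0,255])

```text
t: 33.35
position: [641.3, -118.8, 107.5]
orientation: [[0.283, 0.959, -0.005], [0.959, -0.283, -0.0], [-0.002, -0.004, -1.0]]
wrist_force: [-0.6, 0.7, -1.1]
finger_gap: 33.9
```

Emit:
jog_arm(deltas=[0,0,0.015,0,0,0,255,0,0,0.035,0,0,0,255,0,0,0.045,0,0,0,255,0,0,0.045,0,0,0,255,0,0,0.045,0,0,0,255])

```text
t: 33.85
position: [641.7, -117.7, 63.7]
orientation: [[0.281, 0.96, -0.003], [0.96, -0.281, -0.0], [-0.001, -0.003, -1.0]]
wrist_force: [1.0, -0.2, -0.4]
finger_gap: 34.1
```

```bash
python3 -c "
from plan import *
plan((640.9,-120.1,38,-16.8,255))"
```

```text
t 33.85 at [ 641.7 -117.7   63.7] jaw -16.3 gap 34.1 tiltz [-0.003 -0.    -1.   ] F [ 1.  -0.2 -0.4]
-0.003,-0,0.026,0,0,0.01,255
```

Emit:
jog_arm(deltas=[-0.002,0,0.01,0,0,0,255,-0.002,0,0.02,0,0,0,255,-0.002,0,0.025,0,0,0,255,-0.002,0,0.025,0,0,0,255,-0.002,0,0.025,0,0,0,255])

```text
t: 34.35
position: [641.2, -120.3, 38.6]
orientation: [[0.282, 0.959, -0.003], [0.959, -0.282, -0.001], [-0.001, -0.003, -1.0]]
wrist_force: [-0.0, -0.2, 0.1]
finger_gap: 34.1
```

Emit:
jog_arm(deltas=[0,0,0.001,0,0,0,255,0,0,0.002,0,0,0,255,0,0,0.002,0,0,0,255,0,0,0.002,0,0,0,255])

```text
t: 34.75
position: [641.3, -120.4, 36.9]
orientation: [[0.282, 0.959, -0.003], [0.959, -0.282, -0.001], [-0.002, -0.002, -1.0]]
wrist_force: [1.1, 0.2, -0.6]
finger_gap: 34.4
```

Emit:
jog_arm(deltas=[0,0,0.001,0,0,0,255,0,0,0.002,0,0,0,255,0,0,0.002,0,0,0,255,0,0,0.002,0,0,0,255])

```text
t: 35.15
position: [641.2, -120.4, 34.7]
orientation: [[0.282, 0.959, -0.003], [0.959, -0.282, -0.001], [-0.002, -0.002, -1.0]]
wrist_force: [0.0, -0.1, 0.3]
finger_gap: 34.1
```

Emit:
jog_arm(deltas=[0,0,0.001,0,0,0,255,0,0,0.001,0,0,0,255,0,0,0.001,0,0,0,255])

```text
t: 35.45
position: [641.4, -120.4, 33.9]
orientation: [[0.282, 0.959, -0.002], [0.959, -0.282, -0.001], [-0.002, -0.002, -1.0]]
wrist_force: [0.5, -0.2, 1.3]
finger_gap: 34.2
```

Contact. I'll settle another 1 mm, release to about 52 mm, lift and move clear.

Emit:
jog_arm(deltas=[0,0,0.001,0,0,0,255,0,0,0.001,0,0,0,255,0,0,0.001,0,0,0,255])

```text
t: 35.75
position: [641.4, -120.3, 33.9]
orientation: [[0.282, 0.959, -0.002], [0.959, -0.282, -0.001], [-0.002, -0.002, -1.0]]
wrist_force: [-3.1, 0.2, 7.8]
finger_gap: 34.3
```

Emit:
jog_arm(deltas=[0,0,0,0,0,0,100,0,0,0,0,0,0,100,0,0,0,0,0,0,100,0,0,0,0,0,0,100])

```text
t: 36.15
position: [641.1, -120.4, 32.4]
orientation: [[0.282, 0.959, -0.003], [0.959, -0.282, -0.001], [-0.002, -0.003, -1.0]]
wrist_force: [0.6, 0.4, -0.0]
finger_gap: 51.9
```

Emit:
jog_arm(deltas=[0,0,-0.015,0,0,0,100,0,0,-0.045,0,0,0,100,0,0,-0.09,0,0,0,100,0,0,-0.13,0,0,0,80,0,0,-0.13,0,0,0,80])

```text
t: 36.65
position: [645.8, -119.5, 170.2]
orientation: [[0.282, 0.959, 0.01], [0.959, -0.282, -0.001], [0.002, 0.01, -1.0]]
wrist_force: [1.9, 0.6, 0.8]
finger_gap: 58.5
```

Emit:
jog_arm(deltas=[0.01,-0.04,0,0,0,0,80,0.02,-0.08,0,0,0,0,80,0.03,-0.12,0,0,0,0,80,0.04,-0.16,0,0,0,0,80,0.05,-0.2,0,0,0,0,80])

```text
t: 37.15
position: [462.3, -15.2, 163.7]
orientation: [[0.282, 0.959, -0.002], [0.959, -0.282, -0.0], [-0.001, -0.002, -1.0]]
wrist_force: [0.2, 0.8, -0.5]
finger_gap: 58.6
```

Emit:
jog_arm(deltas=[0,0,0,0,0,0,80,0,0,0,0,0,0,80,0,0,0,0,0,0,80,0,0,0,0,0,0,80,0,0,0,0,0,0,80])

```text
t: 37.65
position: [464.7, -16.4, 163.0]
orientation: [[0.284, 0.959, -0.002], [0.959, -0.284, -0.001], [-0.001, -0.002, -1.0]]
wrist_force: [-0.1, -1.3, 0.3]
finger_gap: 58.6
```

```bash
python3 - <<'E'
from plan import *
from h import *
p,d=env.camera("side");c=env.calibration("side")
cv2.imwrite("pics/t8.png",cv2.resize(p[120:330,220:430,::-1],(600,600),interpolation=cv2.INTER_CUBIC))
C=cloud(c,d)
for n,x,y,h in(("trans",603,201,50),("tall",615,134.5,54),("relay",626.5,81,40),("heat",621.7,-186,44),("short",641.3,-120.4,34),("reel",469,-67,28)):
    m=(np.hypot(C[...,0]-x,C[...,1]-y)<32)&(C[...,2]>h-4)&(C[...,2]<h+14)
    Q=C[m]; print(n,len(Q),"ztop",np.round(np.median(Q[:,2]),1),"rect",*rect(Q))
plan()
E
```

```text
trans 194 ztop 54.2 rect [602.3 201.8] [45.9 44.4] 10.5
tall 73 ztop 58.9 rect [614.9 135.3] [22.1 23.3] 74.9
relay 117 ztop 44.8 rect [625.9  80.8] [29.8 23.7] 11.7
heat 301 ztop 48.1 rect [ 621.7 -185.5] [49.4 40.1] 73.1
short 233 ztop 38.9 rect [ 641.1 -120.3] [34.6 34. ] 58.4
reel 360 ztop 32.6 rect [468.9 -66.5] [49.4 48.2] 66.8
t 37.7 at [464.4 -16.3 163. ] jaw -16.5 gap 58.6 tiltz [-0.002 -0.001 -1.   ] F [ 0.3 -0.5  1. ]
```

View pics/t8.png

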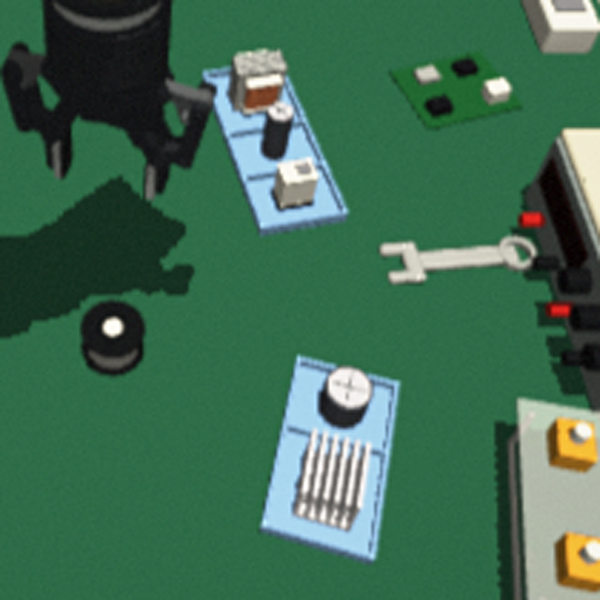

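All five parts stand upright in their bays with their tops at the expected heights (54, 58, 44, 48 and 38 mm). The reel and wrench are where they were, and the arm is clear.

```bash
python3 -c "
from workcell import env
print(env.finish_job())"
```

```text
the job is handed in; nothing more can be done
None
```

Both kits are made up and the job was handed in at about 38 s, against the 104 s limit. I placed the parts in the order you listed: transformer, tall capacitor and relay in the light blue three-bay tray, then heat sink and short capacitor in the two-bay tray. Each was lowered until it touched the bay floor before release.

- **Position:** The last side camera check showed all five parts upright in their bays. Their centres were within about 3 mm of the bay centres, as far as the tray measurement allows.
- **Height:** Their tops read 54.2, 58.9, 44.8, 48.1 and 38.9 mm, each within 1 mm of the part's height plus the 4 mm tray floor.
- **Left alone:** The solder reel measured within 1 mm of where it started. The wrench looked unmoved in the picture, but I did not measure it.
- **Force and clearance:** Wrist force readings at the end of each move stayed below about 9 N. The arm was clear of everything when I handed in.

No check failed or disagreed. I did not take a final top-view check.

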